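# Sweep the stray nuts into the pen

## Task

With closed fingers, sweep the three big hex nuts along the bench into the three-sided aluminium pen, so that each lies flat and wholly inside it. Only push them: do not grip them, pick them up or press down on them, and leave everything else on the bench where it is.

Things in the scene. Friction and masses are not known exactly. Their poses are not given: they have to be found in the camera images.
- pen: low three-sided pen of aluminium bar screwed to the bench; its floor is the bench top, so parts slide straight in. Inside 120 mm deep (its x) by 180 mm wide (its y); walls 15 mm thick, 20 mm high. Origin on the bench at the centre of the inside: inner faces of the back wall at x = +60 mm, side walls at y = +/-90 mm; the open end, without sill, at x = -60 mm, facing roughly to the robot's left
- nut_a: one of three alike big steel hex nuts lying flat outside the open end of the pen, 36 mm across flats, 42 mm across corners, 19 mm high, 24 mm hole, about 110 g, sliding freely on the bench; origin at the centre of its underside, z up. It turns as it is pushed, and its yaw is arbitrary
- nut_b: one of three alike big steel hex nuts lying flat outside the open end of the pen, 36 mm across flats, 42 mm across corners, 19 mm high, 24 mm hole, about 110 g, sliding freely on the bench; origin at the centre of its underside, z up. It turns as it is pushed, and its yaw is arbitrary
- nut_c: one of three alike big steel hex nuts lying flat outside the open end of the pen, 36 mm across flats, 42 mm across corners, 19 mm high, 24 mm hole, about 110 g, sliding freely on the bench; origin at the centre of its underside, z up. It turns as it is pushed, and its yaw is arbitrary
- socket: steel deep socket standing upright among the nuts, round, 30 mm diameter at the foot, 24 mm at the top, 45 mm tall; origin at the centre of its underside. Leave it alone
- washer: flat round steel washer lying on the bench, 44 mm outside diameter, 25 mm hole, 4 mm thick; origin at the centre of its underside. Leave it alone
- bolt: steel hex bolt standing upright on its head, head 24 mm across flats, shank 16 mm, 50 mm tall; origin at the centre of its underside. Leave it alone
- pliers: pliers lying flat, about 180 mm long along their x axis (blue handles to -x, to 120 mm from the origin; jaws to +x), about 15 mm high; origin under the pivot. Leave them alone
- spray_can: upright green and white spray can, 66 mm diameter, 170 mm tall; origin at the centre of its underside. Leave it alone
- tape_roll: roll of paper tape lying flat, 90 mm outside diameter, 48 mm tall; origin at the centre of its underside. Leave it alone
- water_bottle: upright clear bottle, 64 mm diameter, 190 mm tall; origin at the centre of its underside. Leave it alone
Mind the look-alikes: they are no part of the job. Leave any orange look-alike of the nut_c alone. Several things look just like the pen: the one meant starts farthest to the robot's right.

How it is judged:
By the outcome, as a careful person would: the job done as asked, in the order asked, and still so for the second after the job is handed in, with the robot touching nothing.
It also fails if it takes over 67 s, if anything falls off the work surface, if the arm or the gripper's body presses on something with over 40 N, if the wrist force passes 120 N, or if a joint passes its speed limit or range.

## Robot

A 6-joint arm with a two-finger parallel gripper is mounted at the origin on the work surface. World frame = base frame: x ahead of the robot, y to its left, z up, the work surface at z = 0. Lengths are in m, angles in rad, forces in N, time in s.
With the tool pointing down it reaches from about 0.35 to 0.975 m from the base axis. Payload 4.9 kg.
Tool frame: the origin (TCP) lies midway between the tips of the shut fingers; the grasp point (between the pads) lies 19 mm behind it; z points along the fingers, y is the line along which they close (so a half turn about z gives the same grasp; the last joint's range is limited). The gripper opens to 85 mm and grips with 20 to 120 N. Pads are 22 mm wide; open, the fingers measure 114 mm over their backs; the gripper's body (76 mm by 85 mm) begins 54 mm behind the grasp point. The pads swing forward as they close: fully open they stand 13 mm farther back than shut.
Start: joints at [1.155, 0.053, 1.613, -0, 1.476, -0.119], TCP at [0.183, 0.598, 0.231] pointing down, gripper open.
Joint ranges: [-3.01, 3.01], [-1.01, 2.22], [0.06, 2.58], [-1.02, 4.17], [0.09, 2.62], [-3.14, 3.14]. Speed limits (rad/s): [2.57, 2.57, 3.14, 3.14, 3.14, 3.14].

## Interface

Orientations are given as a unit quaternion [w, x, y, z].
In Python, from plant import state, grab_frame, camera_info, job_done, spot_in, masks_of, pinpoint gives the robot as it stands.
- The arm moves only by the shell command python3 -m handwheel 'ROWS' [OPENING]. ROWS is JSON, a list that holds one entry, the list of rows, each a list of 6 numbers: the shift along the world's x, y, z in m, then the turn, a rotation vector about the world's x, y, z in degrees. In form: [[[tx, ty, tz, ax, ay, az], ...]]. A call has 1 to 20 rows; each row shifts and turns the commanded pose from where the row before left it; what a row does not reach is not made up. A row lasts 1/12 s, in which the tool goes at most 41.7 mm and 7.16 degrees, less where a joint would pass 70% of its speed; a pose out of reach is approached as far as the arm can. A call is refused whole if a number of a shift passes 0.0417 or a number of a turn 7.16, either way. A call with a gripper value outside its range is refused whole. OPENING is the opening, from 0 (shut) to 1 (fully open), set as the call begins (- or left out, the last holds). The fingers move at their own pace and stop on an object; the grip force is fixed at half the most. Time passes only in rows, so rows that do not move let the fingers close. It gives the time, the measured TCP pose, the force, the opening and the grip force at its end, in the units of the state.
- state(): the state, without advancing time (a new reading comes with each control period).
- grab_frame(name): name is "side" or "top" or "wrist"; returns (picture, depth): 384x512x3 uint8, blue, green, red; 384x512 float32, m along the optical axis (not along the pixel's ray), 0 where there is no reading.
- camera_info(name): a dict with "fx", "fy", "cx", "cy" (pixels), "T" (4x4, takes a point from camera to world coordinates). Camera axes: x right, y up, looking along -z (the intrinsics and any distortion apply to the point x, -y, -z); pixel columns grow to the right and rows downward; lengths in m; the calibration is good to about 2 mm. A picture is of the moment at which its call begins: read the wrist's pose just before it. camera_info takes no time and is no camera call; for the wrist camera it gives the pose at the moment of the call.
- job_done(): hands the job in; it is judged then, once.
Trained networks look in the newest picture that a camera, given by its name, has taken for a name from the list of things; names that differ only in an ending like _2 or _b are one class to them, and where a whole thing is asked for, a point or a joint stands for the part that bears it (a point fixed in the world has none). Each returns a list of dicts, best first, with "conf" (0 to 1); they miss things now and then, are a little off and sometimes report something else, mostly with a low value. They report only what shows in the picture. A call takes as long as a camera call. They do not tell look-alikes from the thing itself.
- spot_in(camera, thing): "box" ([left, top, width, height] in pixels, round what is visible of it).
- masks_of(camera, thing): "region" (384x512 bool, what is visible of it) and "box" ([left, top, width, height] in pixels, round what is visible of it).
- pinpoint(camera, thing): "position" ([column, row] in pixels: a listed point, or the origin of a listed thing).
The state is a dict: "time": time; "joint_pos": joint angles; "joint_vel": joint speeds; "joint_efforts": joint torques, N m; "tool_pos": TCP position; "tool_rot": TCP orientation; "contact_force": force on the tool from outside, world axes, zero at the start; "ft_torque": the same for the moment, N m; "gripper_width": opening from 0.0 (shut) to 1.0 (fully open); "grasp_force": force on a finger pad.
Only numpy, scipy, OpenCV 4.12 (cv2) and the standard library are available. Lean on these libraries where they do the work, as an engineer would, in place of code of your own. Each camera call takes 0.05 s, during which the arm holds its last target. There are 200 camera calls.

## Working session

There is one attempt and no reset: what is moved stays moved. The work goes in short steps, Python scripts to look and compute and a shell command to move; the robot and the scene stay as the last step left them, time stands still between calls to the robot, and variables do not carry over. Pictures are saved under pics/ and viewed, at most 10 in all, crops included, and the job is handed in when it is done.

```bash
mkdir -p pics; cat > h.py <<'E'
import numpy as np, cv2
from plant import *
def world(name, uv, z=None, depth=None):
    c=camera_info(name); T=np.array(c["T"]); u,v=uv
    d=np.array([(u-c["cx"])/c["fx"], -(v-c["cy"])/c["fy"], -1.0])
    if z is None: s=depth
    else:
        w=T[:3,:3]@d; s=(z-T[2,3])/w[2]
    return (T@np.r_[d*s,1])[:3]
E
python3 - <<'E'
from h import *
for n in ("top","side"):
    p,d=grab_frame(n); cv2.imwrite(f"pics/{n}0.png",cv2.resize(p,(800,600)))
    c=camera_info(n); print(n,{k:v for k,v in c.items() if k!="T"}, np.round(c["T"],3).tolist())
print(state())
E
```

```text
top {'fx': 457.2082985234795, 'fy': 457.2082985234795, 'cx': 260.22786047780204, 'cy': 191.4837715270949} [[-0.008, 0.996, -0.084, 0.446], [-1.0, -0.009, -0.011, -0.075], [-0.012, 0.084, 0.996, 1.069], [0.0, 0.0, 0.0, 1.0]]
side {'fx': 355.3717551622856, 'fy': 355.3717551622856, 'cx': 252.97610039457845, 'cy': 195.74711663114306} [[-0.816, 0.298, -0.496, 0.148], [-0.578, -0.448, 0.682, 0.47], [-0.019, 0.843, 0.537, 0.491], [0.0, 0.0, 0.0, 1.0]]
{'time': 0.1, 'joint_pos': array([ 1.15498644e+00,  5.33146892e-02,  1.61416190e+00,  3.50522519e-05,
        1.47600397e+00, -1.18996039e-01]), 'joint_vel': array([-2.92661795e-04, -1.70507625e-03, -2.17166964e-03, -1.20055035e-03,
        6.61796339e-05,  1.50982503e-03]), 'joint_efforts': array([-9.16715271e-05, -3.94903672e+01, -3.71362853e+01, -1.25310066e-04,
        3.90861591e-03, -6.75227767e-06]), 'tool_pos': array([0.18255447, 0.59715322, 0.23016806]), 'tool_rot': array([-2.66245194e-04,  1.47864346e-01,  9.89007201e-01, -9.05798918e-04]), 'contact_force': array([ 0.67887416, -0.35079616, -0.01610527]), 'ft_torque': array([-0.05109795,  0.01755932, -0.04634485]), 'grasp_force': 0.0, 'gripper_width': 0.9976458596299854}
```

View pics/top0.png

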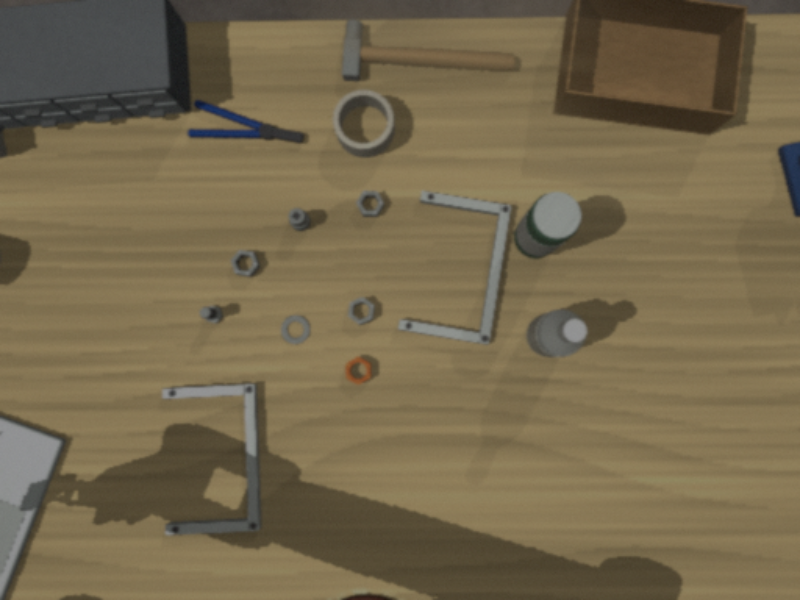

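The top view (800x600 px) shows three grey nuts at (371,204), (245,263) and (362,310). The orange look-alike is at (358,370), the washer at (295,329), and the upright socket and bolt at (299,219) and (212,314).

There are two pens, one centred near (455,267) and the other near (212,460). Image right is world -y, the robot's right, so the pen meant is the one at (455,267). I'll measure and confirm it in a crop.

```bash
python3 - <<'E'
from h import *
p,d=grab_frame("top"); cv2.imwrite("pics/crop.png",cv2.resize(p[105:260,110:350],(800,517),interpolation=cv2.INTER_CUBIC))
for t,z in (("nut_a",.019),("washer",.004),("socket",.045),("bolt",.05)):
    for m in masks_of("top",t):
        ys,xs=np.nonzero(m["region"]); b=m["box"]
        print(t,round(m["conf"],2),b,np.round(world("top",(b[0]+b[2]/2,b[1]+b[3]/2),z),3))
k=.64
for n,u in dict(Lb=(427,197),Rb=(505,209),Rr=(487,338),Lr=(405,326),oLb=(421,197),oLr=(400,326),tape=(364,122)).items():
    print(n,np.round(world("top",(u[0]*k,u[1]*k),.02),3))
for t in ("pen","socket","bolt","nut_a"): print(t,[(np.round(q["position"],1).tolist(),round(q["conf"],2),np.round(world("top",q["position"],0),3).tolist()) for q in pinpoint("top",t)])
E
```

```text
nut_a 0.62 [227.1, 123.0, 18.7, 18.5] [ 0.674 -0.009  0.019]
nut_a 0.61 [147.7, 163.8, 20.2, 13.3] [0.586 0.174 0.019]
nut_a 0.45 [222.2, 228.1, 15.7, 18.0] [0.431 0.007 0.019]
washer 0.61 [179.4, 202.8, 18.3, 17.0] [0.491 0.105 0.004]
socket 0.51 [186.1, 133.8, 11.3, 11.8] [0.652 0.091 0.045]
bolt 0.51 [127.8, 194.0, 15.8, 12.5] [0.515 0.216 0.05 ]
Lb [ 0.688 -0.095  0.02 ]
Rb [ 0.668 -0.21   0.02 ]
Rr [ 0.477 -0.18   0.02 ]
Lr [ 0.495 -0.06   0.02 ]
oLb [ 0.688 -0.086  0.02 ]
oLr [ 0.496 -0.053  0.02 ]
tape [ 0.803 -0.001  0.02 ]
pen []
socket [([193.5, 139.7], 0.48, [0.661, 0.095, 0.0])]
bolt [([135.7, 199.3], 0.64, [0.521, 0.23, 0.0])]
nut_a [([240.3, 133.5], 0.57, [0.675, -0.017, 0.0]), ([232.0, 200.0], 0.55, [0.517, 0.004, 0.0]), ([229.7, 235.8], 0.52, [0.434, 0.009, 0.0]), ([159.7, 171.3], 0.49, [0.587, 0.174, 0.0]), ([171.2, 83.1], 0.27, [0.8, 0.149, 0.0])]
```

View pics/crop.png

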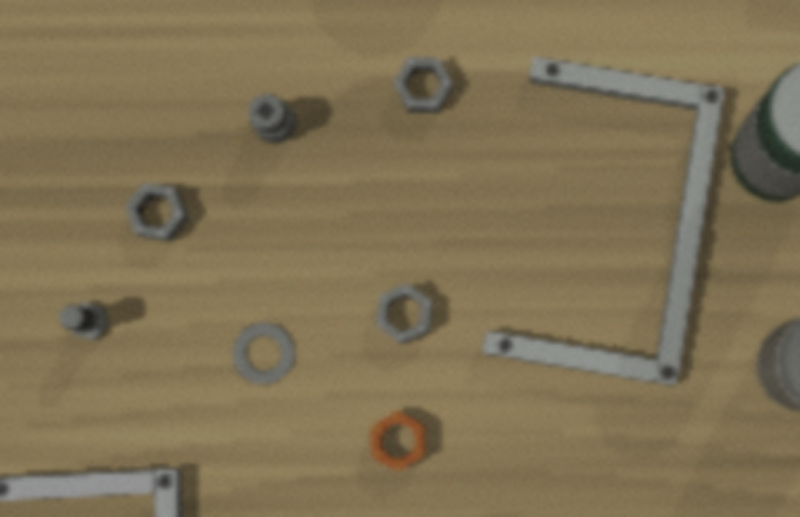

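The crop shows three grey nuts at crop px (425,84), (157,211) and (405,313). The orange look-alike is at (400,440) and is to be left alone. The pen meant is the right-hand one: back corners at (711,95) and (668,372), wall ends at (531,66) and (486,343). Next I'll compute its frame.

```bash
cat >> h.py <<'E'
def cw(u,z): return world("top",(110+u[0]*.3,105+u[1]*.3),z)[:2]
_b1,_b2,_e1,_e2=[cw(u,.02) for u in ((711,95),(668,372),(531,66),(486,343))]
L=(_b1-_b2)/np.linalg.norm(_b1-_b2); A=np.array([L[1],-L[0]])   # A: into pen, L: lateral (+x world)
C=(_b1+_b2)/2-.0675*A
def topen(p): r=np.array(p[:2])-C; return np.round([r@A,r@L],3)
def frompen(a,l): return np.round(C+a*A+l*L,3)
E
python3 - <<'E'
from h import *
from h import _b1,_b2,_e1,_e2
print(np.linalg.norm(_b1-_b2),C,A,L,topen(_e1),topen(_e2))
for n,u,z in (("n1",(425,84),.019),("n2",(157,211),.019),("n3",(405,313),.019),("org",(400,440),.019),("washer",(265,353),.004),("socket",(266,108),.045),("bolt",(72,318),.05)):
    w=cw(u,z); print(n,np.round(w,3),topen(w))
print(frompen(0,.04),frompen(0,-.045),frompen(-.025,0))
E
```

```text
0.1954227995525904 [ 0.58396935 -0.12749412] [-0.17046107 -0.98536441] [ 0.98536441 -0.17046107] [-0.06   0.098] [-0.059 -0.098]
n1 [ 0.679 -0.011] [-0.131  0.074]
n2 [0.591 0.176] [-0.3   -0.045]
n3 [0.518 0.003] [-0.118 -0.087]
org [0.431 0.007] [-0.106 -0.173]
washer [0.492 0.103] [-0.211 -0.129]
socket [0.658 0.096] [-0.233  0.035]
bolt [0.515 0.225] [-0.336 -0.128]
[ 0.623 -0.134] [ 0.54 -0.12] [ 0.588 -0.103]
```

```bash
python3 -m handwheel '[[[0.026,-0.028,-0.005,0,0,-4.87],[0.026,-0.028,-0.005,0,0,-4.87],[0.026,-0.028,-0.005,0,0,-4.87],[0.026,-0.028,-0.005,0,0,-4.87],[0.026,-0.028,-0.005,0,0,-4.87],[0.026,-0.028,-0.005,0,0,-4.87],[0.026,-0.028,-0.005,0,0,-4.87],[0.026,-0.028,-0.005,0,0,-4.87],[0.026,-0.028,-0.005,0,0,-4.87],[0.026,-0.028,-0.005,0,0,-4.87],[0.026,-0.028,-0.005,0,0,-4.87],[0.026,-0.028,-0.005,0,0,-4.87],[0.026,-0.028,-0.005,0,0,-4.87],[0.026,-0.028,-0.005,0,0,-4.87],[0.026,-0.028,-0.005,0,0,-4.87],[0.026,-0.028,-0.005,0,0,-4.87],[0.026,-0.028,-0.005,0,0,-4.87],[0.026,-0.028,-0.005,0,0,-4.87],[0.026,-0.028,-0.005,0,0,-4.87],[0.026,-0.028,-0.005,0,0,-4.87]]]' 0
python3 - <<'E'
from h import *
p,d=grab_frame("wrist"); cv2.imwrite("pics/w1.png",p); s=state(); print(s["tool_pos"],s["tool_rot"],s["contact_force"],s["gripper_width"])
E
```

```text
time: 2.22
tool_pos: [0.7039, 0.036, 0.131]
tool_rot: [-0.0, 0.842, 0.54, 0.0]
contact_force: [0.5, 0.9, -0.4]
gripper_width: -0.0
grasp_force: 0.0
[0.70709038 0.03019723 0.12949848] [ 2.15691804e-03  8.43757650e-01  5.36720009e-01 -8.31328623e-05] [-1.96699461 -3.3684068   0.46491963] 0.0010029023529224326
```

View pics/w1.png

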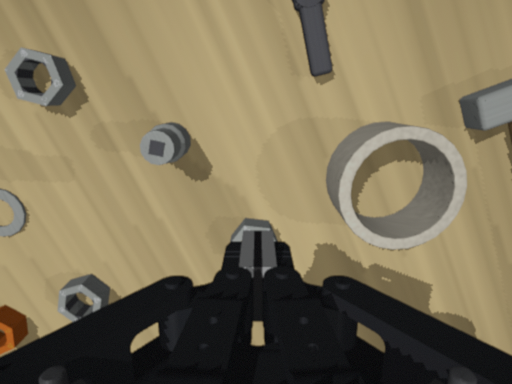

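The wrist view shows the shut fingers at (257,250). Nut 1 is just hidden behind the tips, the socket is at (163,145), nut 2 at (40,78), nut 3 at (83,298) and the tape at (397,185). The column for descending is clear, so I'll go down and push nut 1.

```bash
python3 -m handwheel '[[[0,0,-0.031,0,0,0],[0,0,-0.031,0,0,0],[0,0,-0.031,0,0,0],[0,0,-0.029,0,0,0],[0,0,0,0,0,0],[-0.0029,-0.0064,0,0,0,0],[-0.0029,-0.0064,0,0,0,0],[-0.0029,-0.0064,0,0,0,0],[-0.0029,-0.0064,0,0,0,0],[-0.0029,-0.0064,0,0,0,0],[-0.0029,-0.0064,0,0,0,0],[-0.0029,-0.0064,0,0,0,0],[-0.0029,-0.0064,0,0,0,0],[-0.0029,-0.0064,0,0,0,0],[-0.0029,-0.0064,0,0,0,0],[0,0,0,0,0,0]]]'
python3 - <<'E'
from h import *
p,d=grab_frame("top"); cv2.imwrite("pics/t2.png",cv2.resize(p[105:260,110:350],(800,517),interpolation=cv2.INTER_CUBIC)); s=state(); print(s["tool_pos"],s["contact_force"])
for m in masks_of("top","nut_a"):
    b=m["box"]; w=world("top",(b[0]+b[2]/2,b[1]+b[3]/2),.019);print(round(m["conf"],2),b,np.round(w,3),topen(w))
E
```

```text
time: 3.6
tool_pos: [0.673, -0.0278, 0.009]
tool_rot: [0.0, 0.841, 0.541, -0.001]
contact_force: [0.5, -0.3, -0.1]
gripper_width: 0.002
grasp_force: 0.0
[ 0.67309379 -0.02724489  0.00887843] [ 0.46365354 -0.10206556 -0.10954662]
0.55 [147.7, 163.0, 16.8, 13.1] [0.588 0.178 0.019] [-0.302 -0.048]
```

View pics/t2.png

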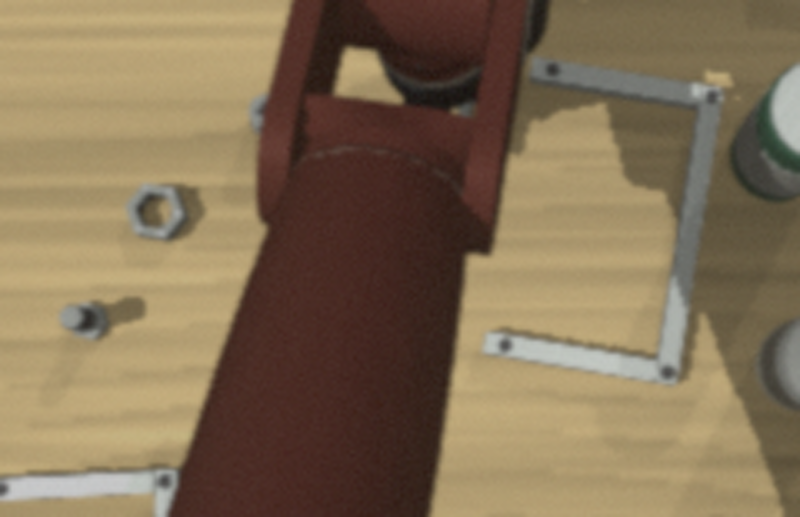

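The arm hides the nut from the top camera; only a sliver shows near (467,108). I'll check from the side camera.

```bash
python3 - <<'E'
from h import *
p,d=grab_frame("side"); cv2.imwrite("pics/s2.png",cv2.resize(p,(800,600),interpolation=cv2.INTER_CUBIC))
for m in masks_of("side","nut_a"):
    b=m["box"]; w=world("side",(b[0]+b[2]/2,b[1]+b[3]/2),.01);print(round(m["conf"],2),b,np.round(w,3),topen(w))
E
```

```text
0.88 [144.0, 258.3, 23.2, 20.1] [0.598 0.175 0.01 ] [-0.301 -0.038]
0.82 [265.9, 242.4, 20.5, 19.5] [0.431 0.006 0.01 ] [-0.106 -0.173]
0.75 [201.5, 196.6, 16.7, 14.0] [ 0.66  -0.053  0.01 ] [-0.086  0.062]
0.7 [232.7, 228.2, 19.7, 17.1] [0.517 0.005 0.01 ] [-0.119 -0.089]
```

View pics/s2.png

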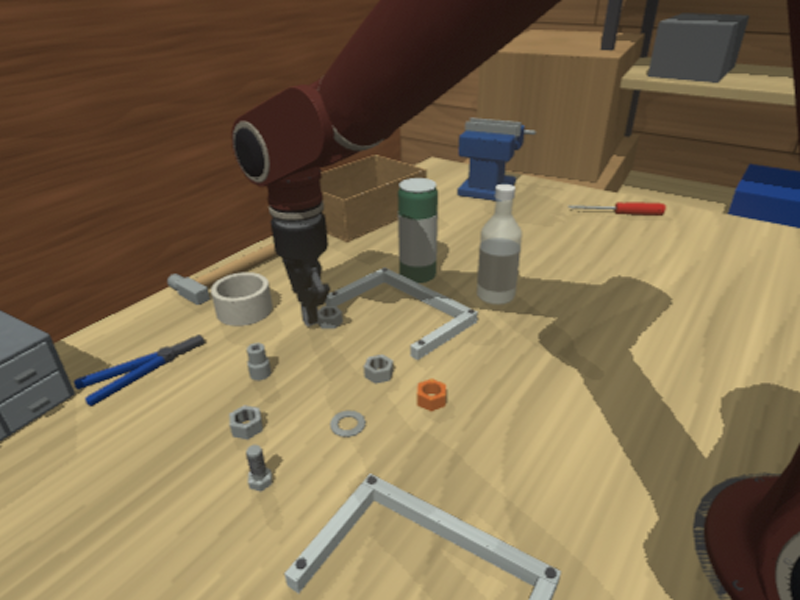

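The side view at (330,317) shows nut 1 squarely ahead of the fingers, just at the pen mouth. Nut 3 is at (377,368), nut 2 at (245,422) and the orange one at (431,394), all undisturbed. I'll keep pushing.

```bash
python3 -m handwheel '[[[-0.003,-0.0063,0,0,0,0],[-0.003,-0.0063,0,0,0,0],[-0.003,-0.0063,0,0,0,0],[-0.003,-0.0063,0,0,0,0],[-0.003,-0.0063,0,0,0,0],[-0.003,-0.0063,0,0,0,0],[-0.003,-0.0063,0,0,0,0],[-0.003,-0.0063,0,0,0,0],[-0.003,-0.0063,0,0,0,0],[-0.003,-0.0063,0,0,0,0],[-0.003,-0.0063,0,0,0,0],[-0.003,-0.0063,0,0,0,0],[0,0,0,0,0,0]]]'
cat > look.py <<'E'
from h import *
import sys
for n in sys.argv[1:]:
    grab_frame(n)
    for t in ("nut_a",):
        for m in masks_of(n,t):
            if m["conf"]<.3: continue
            b=m["box"]; w=world(n,(b[0]+b[2]/2,b[1]+b[3]/2),.019 if n=="top" else .01);print(n,round(m["conf"],2),np.round(b),np.round(w,3),topen(w))
s=state(); print(s["time"],s["tool_pos"],s["contact_force"])
E
python3 look.py side
```

```text
time: 4.88
tool_pos: [0.6372, -0.1032, 0.0093]
tool_rot: [0.0, 0.841, 0.541, -0.0]
contact_force: [-0.4, -0.6, -0.6]
gripper_width: -0.0
grasp_force: 0.0
side 0.75 [267. 243.  16.  20.] [0.433 0.008 0.01 ] [-0.108 -0.172]
side 0.6 [232. 188.  17.  15.] [ 0.619 -0.124  0.01 ] [-0.009  0.034]
side 0.57 [146. 258.  22.  22.] [0.595 0.175 0.01 ] [-0.3   -0.041]
side 0.55 [231. 228.  23.  14.] [0.52  0.002 0.01 ] [-0.117 -0.085]
4.9833 [ 0.63771468 -0.10231718  0.00940033] [-0.1462958   0.47794184  0.42904598]
```

```bash
python3 -m handwheel '[[[0.005,0.01,0,0,0,0],[0.005,0.01,0,0,0,0],[0,0,0.025,0,0,0],[0,0,0.025,0,0,0],[0,0,0.02,0,0,0],[-0.0164,0.0128,0,0,0,6.45],[-0.0164,0.0128,0,0,0,6.45],[-0.0164,0.0128,0,0,0,6.45],[-0.0164,0.0128,0,0,0,6.45],[-0.0164,0.0128,0,0,0,6.45],[-0.0164,0.0128,0,0,0,6.45],[-0.0164,0.0128,0,0,0,6.45],[-0.0164,0.0128,0,0,0,6.45],[-0.0164,0.0128,0,0,0,6.45],[-0.0164,0.0128,0,0,0,6.45],[0,0,0,0,0,0],[0,0,-0.025,0,0,0],[0,0,-0.025,0,0,0],[0,0,-0.02,0,0,0],[0,0,0,0,0,0]]]' 0
python3 look.py side
```

```text
time: 6.65
tool_pos: [0.4807, 0.0469, 0.0053]
tool_rot: [-0.004, 0.422, 0.907, -0.001]
contact_force: [-0.5, 0.0, -0.2]
gripper_width: -0.005
grasp_force: 0.0
side 0.83 [268. 243.  15.  19.] [0.431 0.008 0.01 ] [-0.108 -0.174]
side 0.56 [145. 258.  23.  22.] [0.596 0.174 0.01 ] [-0.299 -0.04 ]
side 0.41 [ 48. 216.  83.  46.] [0.788 0.194 0.01 ] [-0.352  0.146]
6.75 [0.48379674 0.04654158 0.00912119] [ 0.57469097  1.10835762 -0.01620728]
```

```bash
python3 -m handwheel '[[[0.0044,-0.0055,0,0,0,0],[0.0044,-0.0055,0,0,0,0],[0.0044,-0.0055,0,0,0,0],[0.0044,-0.0055,0,0,0,0],[0.0044,-0.0055,0,0,0,0],[0.0044,-0.0055,0,0,0,0],[0.0044,-0.0055,0,0,0,0],[0.0044,-0.0055,0,0,0,0],[0.0044,-0.0055,0,0,0,0],[0,0,0,0,0,0]]]' 0
python3 look.py side top
```

```text
time: 7.58
tool_pos: [0.5245, -0.0047, 0.0095]
tool_rot: [0.001, 0.422, 0.906, -0.0]
contact_force: [-0.2, 0.7, -0.5]
gripper_width: 0.0
grasp_force: 0.0
side 0.91 [146. 260.  25.  18.] [0.592 0.173 0.01 ] [-0.297 -0.043]
side 0.55 [302. 116.  32.  78.] [ 0.559 -0.438  0.01 ] [0.31  0.029]
side 0.5 [266. 244.  15.  19.] [0.434 0.011 0.01 ] [-0.111 -0.172]
side 0.39 [235. 217.  18.  13.] [ 0.542 -0.034  0.01 ] [-0.085 -0.057]
top 0.54 [148. 162.  19.  14.] [0.59  0.176 0.019] [-0.3   -0.045]
top 0.45 [280. 146.  18.  19.] [ 0.619 -0.131  0.019] [-0.003  0.035]
7.7833 [ 0.52319796 -0.00347525  0.00908687] [-0.65127973 -0.37808588 -0.06709685]
```

```bash
python3 -m handwheel '[[[-0.007,0.011,0,0,0,0],[-0.007,0.011,0,0,0,0],[0.0055,0,0,0,0,-6.67],[0.0055,0,0,0,0,-6.67],[0.0055,0,0,0,0,-6.67],[0.0055,0,0,0,0,-6.67],[0.0055,0,0,0,0,-6.67],[0.0055,0,0,0,0,-6.67],[0,0,0,0,0,0],[0,-0.007,0,0,0,0],[0,-0.007,0,0,0,0],[0,-0.007,0,0,0,0],[0,-0.007,0,0,0,0],[0,-0.007,0,0,0,0],[0,-0.007,0,0,0,0],[0,-0.007,0,0,0,0],[0,0,0,0,0,0]]]' 0
python3 look.py side
```

```text
time: 9.2
tool_pos: [0.5425, -0.032, 0.0094]
tool_rot: [0.0, 0.707, 0.707, -0.0]
contact_force: [-0.9, 0.0, 1.0]
gripper_width: 0.001
grasp_force: 0.0
side 0.72 [145. 257.  23.  23.] [0.597 0.175 0.01 ] [-0.301 -0.039]
side 0.67 [249. 211.  11.  10.] [ 0.539 -0.072  0.01 ] [-0.047 -0.053]
side 0.63 [268. 241.  16.  19.] [0.435 0.001 0.01 ] [-0.101 -0.169]
9.3 [ 0.54249744 -0.03099187  0.00938912] [ 0.76676097 -0.73833553  0.01205382]
```

```bash
python3 -m handwheel '[[[0,-0.007,0,0,0,0],[0,-0.007,0,0,0,0],[0,-0.007,0,0,0,0],[0,-0.007,0,0,0,0],[0,-0.007,0,0,0,0],[0,-0.007,0,0,0,0],[0,-0.007,0,0,0,0],[0,-0.007,0,0,0,0],[0,0,0,0,0,0],[0,0.01,0,0,0,0],[0,0.015,0,0,0,0],[0,0.005,0.025,0,0,0],[0,0,0.03,0,0,0],[0,0,0.02,0,0,0]]]' 0
python3 look.py side top
```

```text
time: 10.47
tool_pos: [0.5428, -0.0552, 0.0861]
tool_rot: [0.0, 0.706, 0.708, 0.0]
contact_force: [1.7, -0.3, 0.9]
gripper_width: 0.004
grasp_force: 0.0
side 0.81 [147. 260.  20.  20.] [0.594 0.176 0.01 ] [-0.301 -0.042]
side 0.64 [269. 240.  14.  20.] [0.434 0.001 0.01 ] [-0.101 -0.17 ]
side 0.46 [255. 198.  16.  14.] [ 0.549 -0.12   0.01 ] [-0.002 -0.036]
top 0.58 [287. 146.  12.  10.] [ 0.628 -0.14   0.019] [0.005 0.046]
top 0.47 [148. 162.  18.  15.] [0.589 0.176 0.019] [-0.3   -0.046]
10.6667 [ 0.54255195 -0.05581199  0.08461449] [-0.58530038 -0.79949367 -1.36053406]
```

```bash
python3 -m handwheel '[[[0.0047,0.0286,0,0,0,0],[0.0047,0.0286,0,0,0,0],[0.0047,0.0286,0,0,0,0],[0.0047,0.0286,0,0,0,0],[0.0047,0.0286,0,0,0,0],[0.0047,0.0286,0,0,0,0],[0.0047,0.0286,0,0,0,0],[0.0047,0.0286,0,0,0,0],[0.0047,0.0286,0,0,0,0],[0.0047,0.0286,0,0,0,0],[0,0,0,0,0,0],[0,0,0,0,0,0],[0,0,-0.03,0,0,0],[0,0,-0.03,0,0,0],[0,0,-0.0155,0,0,0],[0,0,0,0,0,0]]]' 0
python3 look.py side top
```

```text
time: 12.0
tool_pos: [0.5844, 0.227, 0.0024]
tool_rot: [-0.003, 0.707, 0.707, -0.005]
contact_force: [-1.4, 0.4, -0.8]
gripper_width: 0.003
grasp_force: 0.0
side 0.69 [265. 243.  20.  20.] [0.431 0.01  0.01 ] [-0.11  -0.174]
side 0.6 [147. 260.  21.  21.] [0.59  0.178 0.01 ] [-0.302 -0.046]
side 0.54 [235. 189.  13.  11.] [ 0.622 -0.13   0.01 ] [-0.004  0.038]
side 0.52 [253. 196.  17.  17.] [ 0.553 -0.121  0.01 ] [-0.001 -0.031]
top 0.55 [148. 163.  18.  14.] [0.589 0.177 0.019] [-0.301 -0.047]
top 0.5 [284. 147.  15.  15.] [ 0.62  -0.137  0.019] [0.003 0.037]
top 0.5 [277. 176.  13.  19.] [ 0.548 -0.117  0.019] [-0.004 -0.037]
12.2 [0.59043254 0.22918671 0.01024859] [-0.1675446  -0.22293691  1.34714766]
```

```bash
python3 -m handwheel '[[[0,-0.007,0,0,0,0],[0,-0.007,0,0,0,0],[0,-0.007,0,0,0,0],[0,-0.007,0,0,0,0],[0,-0.007,0,0,0,0],[0,-0.007,0,0,0,0],[0,-0.007,0,0,0,0],[0,-0.007,0,0,0,0],[0,-0.007,0,0,0,0],[0,-0.007,0,0,0,0],[0,-0.007,0,0,0,0],[0,-0.007,0,0,0,0],[0,0,0,0,0,0]]]' 0
python3 look.py side top
```

```text
time: 13.28
tool_pos: [0.5892, 0.144, 0.0085]
tool_rot: [0.0, 0.707, 0.707, -0.001]
contact_force: [-0.0, 0.7, -0.6]
gripper_width: -0.001
grasp_force: 0.0
side 0.81 [266. 241.  18.  25.] [0.432 0.01  0.01 ] [-0.109 -0.174]
side 0.73 [255. 194.  17.  19.] [ 0.549 -0.124  0.01 ] [ 0.002 -0.035]
side 0.59 [173. 242.  23.  18.] [0.588 0.106 0.01 ] [-0.231 -0.036]
side 0.57 [231. 186.  18.  16.] [ 0.625 -0.128  0.01 ] [-0.006  0.041]
top 0.69 [280. 147.  19.  17.] [ 0.617 -0.131  0.019] [-0.002  0.034]
top 0.59 [174. 165.  19.  12.] [0.584 0.114 0.019] [-0.238 -0.041]
top 0.52 [222. 229.  15.  16.] [0.43  0.008 0.019] [-0.107 -0.175]
13.4833 [0.58915027 0.14550129 0.00854197] [-0.61269106  0.29525929  0.49815796]
```

```bash
python3 -m handwheel '[[[0,-0.008,0,0,0,0],[0,-0.008,0,0,0,0],[0,-0.008,0,0,0,0],[0,-0.008,0,0,0,0],[0,-0.008,0,0,0,0],[0,-0.008,0,0,0,0],[0,-0.008,0,0,0,0],[0,-0.008,0,0,0,0],[0,-0.008,0,0,0,0],[0,-0.008,0,0,0,0],[0,-0.008,0,0,0,0],[0,-0.008,0,0,0,0],[0,-0.008,0,0,0,0],[0,-0.008,0,0,0,0],[0,-0.008,0,0,0,0],[0,-0.008,0,0,0,0],[0,0,0,0,0,0]]]' 0
python3 look.py side top
```

```text
time: 14.9
tool_pos: [0.5895, 0.016, 0.0089]
tool_rot: [0.0, 0.707, 0.707, -0.0]
contact_force: [0.5, 0.0, -0.5]
gripper_width: 0.002
grasp_force: 0.0
side 0.73 [231. 188.  20.  12.] [ 0.623 -0.129  0.01 ] [-0.005  0.038]
side 0.72 [252. 111.  28.  68.] [ 0.733 -0.416  0.01 ] [0.259 0.196]
side 0.66 [267. 242.  16.  20.] [0.433 0.007 0.01 ] [-0.107 -0.172]
side 0.57 [217. 210.  16.  19.] [ 0.588 -0.024  0.01 ] [-0.103 -0.013]
side 0.57 [253. 199.  16.  12.] [ 0.553 -0.118  0.01 ] [-0.004 -0.032]
top 0.61 [279. 147.  22.  20.] [ 0.616 -0.133  0.019] [0.    0.032]
15.1 [0.58939803 0.01766904 0.00884878] [ 0.22710645  0.42637576 -0.36346143]
```

```bash
python3 -m handwheel '[[[0,-0.007,0,0,0,0],[0,-0.007,0,0,0,0],[0,-0.007,0,0,0,0],[0,-0.007,0,0,0,0],[0,-0.007,0,0,0,0],[0,-0.007,0,0,0,0],[0,-0.007,0,0,0,0],[0,-0.007,0,0,0,0],[0,-0.007,0,0,0,0],[0,-0.007,0,0,0,0],[0,-0.007,0,0,0,0],[0,-0.007,0,0,0,0],[0,-0.007,0,0,0,0],[0,0,0,0,0,0],[0,0.01,0,0,0,0],[0,0.015,0,0,0,0],[0,0.005,0.025,0,0,0],[0,0,0.03,0,0,0],[0,0,0.03,0,0,0],[0,0.03,0.03,0,0,0]]]' 0
python3 -m handwheel '[[[0,0.04,0.01,0,0,0],[0,0.04,0.01,0,0,0],[-0.01,0.04,0.01,0,0,0],[-0.01,0.04,0.01,0,0,0],[-0.01,0.04,0,0,0,0],[-0.01,0.04,0,0,0,0],[-0.01,0.04,0,0,0,0],[-0.01,0.04,0,0,0,0],[0,0,0,0,0,0],[0,0,0,0,0,0]]]' 0
python3 look.py side top; python3 - <<'E'
from h import *
p,d=grab_frame("top"); cv2.imwrite("pics/t5.png",cv2.resize(p[105:260,110:350],(800,517),interpolation=cv2.INTER_CUBIC))
E
```

```text
time: 16.77
tool_pos: [0.5892, -0.0149, 0.1244]
tool_rot: [0.0, 0.708, 0.707, -0.001]
contact_force: [0.6, 0.4, 0.3]
gripper_width: -0.001
grasp_force: 0.0
time: 17.6
tool_pos: [0.5277, 0.3078, 0.1627]
tool_rot: [-0.0, 0.705, 0.71, -0.0]
contact_force: [0.3, -0.9, -0.3]
gripper_width: -0.001
grasp_force: 0.0
side 0.78 [253. 199.  22.  13.] [ 0.545 -0.121  0.01 ] [ 0.    -0.039]
side 0.75 [232. 189.  15.  12.] [ 0.622 -0.123  0.01 ] [-0.01   0.037]
side 0.67 [268. 242.  16.  22.] [0.43  0.009 0.01 ] [-0.109 -0.175]
side 0.52 [242. 194.  18.  15.] [ 0.583 -0.118  0.01 ] [-0.009 -0.002]
top 0.57 [270. 167.  14.  13.] [ 0.576 -0.103  0.019] [-0.023 -0.012]
top 0.52 [278. 148.  23.  15.] [ 0.618 -0.131  0.019] [-0.002  0.034]
17.8 [0.52974026 0.30385397 0.16272922] [-0.22475869 -0.02373427 -1.0619204 ]
```

View pics/t5.png

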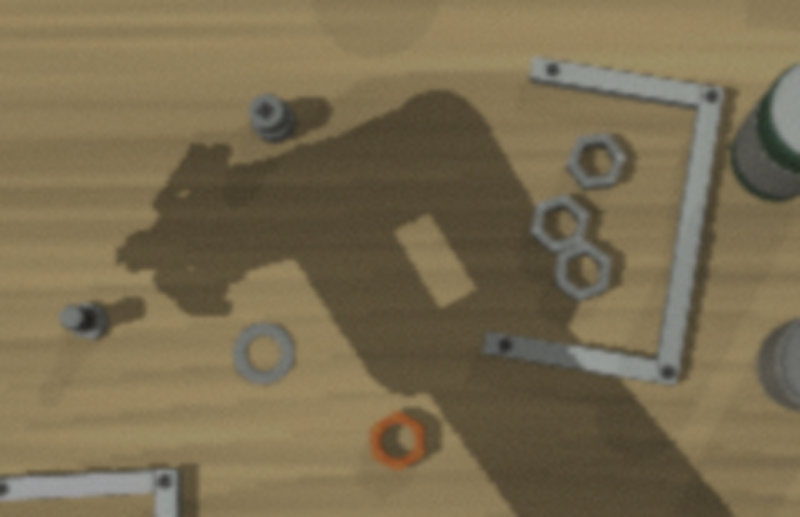

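The crop shows the three grey nuts at (598,160), (560,222) and (584,270), all flat. The rearmost is about 18 mm inside the mouth line, which runs from (531,66) to (486,343). The socket, bolt, washer and orange nut are where they were, and the arm is clear.

```bash
python3 -c "
from plant import *
print(job_done())"
```

```text
the job is handed in; nothing more can be done
None
```

I swept all three steel nuts into the right-hand pen, where they lie flat and wholly inside it; nothing else around the pen was moved, and I handed the job in at about 18 s.

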